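# Slide the cartridge rack between the salve jars to its stop

### The job

Push the aluminium cartridge rack along the bench through the narrow gap between the two low salve jars, until its leading end sits flush and square against the steel stop bar beyond them. Only push it with the fingers: it must stay flat on the bench, never picked up or tipped, so that the cartridges in it are not upset. Leave everything else on the bench where it is and finish with the hand clear of the rack.

Things in the scene. Friction and masses are not known exactly. Their poses are not given: they have to be found in the camera images.
- rack: Loose cartridge rack, 0.25-0.5 kg: aluminium block 64 mm wide (its x), 84 mm long (its y), 24 mm high, edges rounded; six short black cartridges on top, within 21 mm of the middle across, 30 mm along, up to 45 mm above the bench. Origin: centre of its underside, z up. Both ends alike. Starts on the -y side of the jars, lengthwise within 40 degrees of the way through.
- station: The fixed gap between the jars. Origin on the bench in the middle of the gap; its y axis points through the gap, from the rack's starting side to the stop bar; x runs from jar to jar. The gap is 70 mm wide (3 mm spare on either side of the rack). The jars and bar do not move.
- jar_a (a point): Lid centre, 40 mm up, of the jar on the -x side of the gap: fixed, white with a black lid, round, 66 mm diameter, 40 mm high; 68 mm from the gap's middle.
- jar_b (a point): Lid centre of the other, identical fixed jar, on the +x side of the gap.
- stop (a point): Middle of the stop bar's face towards the jars, 9 mm above the bench, on the gap line 125 mm beyond the gap's middle. Fixed plain steel bar, 120 mm long (along the gap's x), 12 mm thick, 18 mm high.
- ink_a: Loose ink bottle, 32 mm wide, 85 mm high, standing beside a jar; origin at the centre of its underside. To be left alone.
- ink_b: Loose ink bottle, 32 mm wide, 85 mm high, well to the +y side; origin at the centre of its underside. To be left alone.
- tape: Roll of paper tape lying flat, 72 mm wide, 24 mm high, outside the stop bar; origin at the centre of its underside. To be left alone.
- tin: Flat round aluminium balm tin, 56 mm wide, 22 mm high, outside the stop bar; origin at the centre of its underside. To be left alone.
- pen: Tattoo pen machine lying roughly along x, 135 mm long, 30 mm thick, on the -y side; origin near its middle, on the bench. To be left alone.
- soap: White soap bottle, 60 mm wide, 170 mm high, well to the +y side; origin at the centre of its underside. To be left alone.
- cup: Open steel cup, 70 mm wide, 80 mm high, on the -y side; origin at the centre of its underside. To be left alone.

How it is judged:
On the way:
1. the rack is between the two jars, flat on the bench (y of rack in the frame of station between -0.035 and 0.035 m and x of rack in the frame of station between -0.01 and 0.01 m and height (world z) of rack below 0.004 m), for 0.1 s.
At the end, for the whole second after the job is handed in: The rack lies flat and still past the jars with its leading end within 7 mm of the stop bar's face (rack centre 76 to 88 mm beyond the gap's middle), within 25 mm of the gap line sideways and within 0.08 rad of square to the bar (y of rack in the frame of station between 0.076 and 0.088 m and x of rack in the frame of station between -0.025 and 0.025 m and angle between the y axis of rack and the y axis of station, either way round below 0.08 rad and height (world z) of rack below 0.004 m and angle between rack's own z axis and vertical below 0.05 rad and linear speed of rack below 0.01 m/s); the robot touches nothing.
It fails at once if the rack is lifted off the bench (more than 8 mm) (height (world z) of rack above 0.008 m).
It fails at once if the rack is tipped by more than 0.15 rad (angle between rack's own z axis and vertical above 0.15 rad).
It fails at once if something else on the bench is moved by more than 20 mm (distance of any of ink_a, ink_b, tape, tin, pen, soap, cup from where it was at the start of the episode above 0.02 m).
It also fails if it takes over 67 s, if anything falls off the work surface, if the arm or the gripper's body presses on something with over 40 N, if the wrist force passes 120 N, or if a joint passes its speed limit or range.

### The arm

A 6-joint arm with a two-finger parallel gripper is mounted at the origin on the work surface. World frame = base frame: x ahead of the robot, y to its left, z up, the work surface at z = 0. Lengths are in m, angles in rad, forces in N, time in s.
With the tool pointing down it reaches from about 0.375 to 0.9 m from the base axis. Payload 3.1 kg.
Tool frame: the origin (TCP) lies on the centre line of the jaws, within the pads' length; the fingertips stand 25 mm ahead of it and the grasp point (between the pads) lies 6 mm ahead of it (manip.tips_ahead is the distance from the TCP to the fingertips, in m); z points along the fingers, y is the direction in which the jaws open and shut (so a half turn about z gives the same grasp; the last joint's range is limited). The gripper opens to 85 mm and grips with 20 to 120 N. Pads are 22 mm wide; open, the fingers measure 114 mm over their backs; the gripper's body (76 mm by 85 mm) begins 54 mm behind the grasp point. The pads swing forward as they close: fully open they stand 13 mm farther back than shut.
Start: joints at [1.139, 0.527, 1.433, -0, 1.181, -0.178], TCP at [0.156, 0.605, 0.256] pointing down, gripper open.
Joint ranges: [-3.08, 3.08], [-0.75, 2.2], [0.22, 2.44], [-1.43, 4.57], [0, 2.65], [-2.85, 2.85]. Speed limits (rad/s): [2.79, 2.79, 3.14, 3.14, 3.14, 3.14].

### API

Orientations are given as a unit quaternion [x, y, z, w].
In Python, from station import manip gives the robot as it stands.
- The arm moves only by the tool play_rows, never from a script. Its argument "steps" is a list that holds one entry, the list of rows, each a list of 6 numbers: the shift along the tool's x, y, z in m, then the turn, a rotation vector about the tool's x, y, z in degrees. In form: [[[x, y, z, rx, ry, rz], ...]]. A call has 1 to 10 rows; each row shifts and turns the commanded pose from where the row before left it, along the tool's axes as they then stand; what a row does not reach is not made up. A row lasts 1/8 s, in which the tool goes at most 62.5 mm and 10.7 degrees, less where a joint would pass 70% of its speed; a pose out of reach is approached as far as the arm can. A call is refused whole if a number of a shift passes 0.0625 or a number of a turn 10.7, either way. A call with a gripper value outside its range is refused whole. "fingers" is the opening, from 0 (shut) to 1 (fully open), set as the call begins (left out, the last holds). The fingers move at their own pace and stop on an object; "squeeze" is the grip in N (left out, the last holds). Time passes only in rows, so rows that do not move let the fingers close. It gives the time, the measured TCP pose, the force and the opening at its end, in the units of the state.
- manip.sense(): the state, without advancing time (a new reading comes with each control period).
- manip.snapshot(name): name is "scene" or "top"; returns a dict with "img" (400x640x3 uint8, red, green, blue), "K" (3x3 intrinsics, pixels), "k1" (the pictures are not rectified: a ray, as slopes to the right and down, at radius r is drawn at 1 + k1 r^2 times it, then the intrinsics apply), "world_from_camera" (4x4, takes a point from camera to world coordinates). Camera axes: x right, y down, z forward; pixel columns grow to the right and rows downward; lengths in m; the calibration is good to about 2 mm. A picture is of the moment at which its call begins. There is no depth.
- manip.sign_off(): hands the job in, once; it reports no verdict.
Trained networks look in a picture, given as the dict that the camera call returned (one of the last four; its "shot" number tells which), for a name from the list of things; names that differ only in an ending like _2 or _b are one class to them, and where a whole thing is asked for, a point or a joint stands for the part that bears it (a point fixed in the world has none). Each returns a list of dicts, best first, with "score" (0 to 1); they miss things now and then, are a little off and sometimes report something else, mostly with a low value. They report only what shows in the picture. A call takes as long as a camera call.
- manip.regions_of(label, picture): "pixels" (400x640 bool, what is visible of it) and "rect" ([left, top, right, bottom] in pixels, round what is visible of it).
- manip.pinpoint(label, picture): "point" ([column, row] in pixels: a listed point, or the origin of a listed thing).
The state is a dict: "t": time; "q": joint angles; "qd": joint speeds; "tau": joint torques, N m; "tcp_pos": TCP position; "tool_rot": TCP orientation; "force": force on the tool from outside, world axes, zero at the start; "ft_torque": the same for the moment, N m; "finger_gap": opening from 0.0 (shut) to 1.0 (fully open).
Only numpy, scipy, OpenCV 4.12 (cv2) and the standard library are available. Lean on these libraries where they do the work, as an engineer would, in place of code of your own. Each camera call takes 0.05 s, during which the arm holds its last target.

## Working session

There is one attempt and no reset: what is moved stays moved. The work goes in short steps, Python scripts to look and compute and a tool call to move; the robot and the scene stay as the last step left them, time stands still between calls to the robot, and variables do not carry over. Pictures are saved under pics/ and viewed, and the job is handed in when it is done.

Besides the shell and the picture viewer there is one more tool, called after "Emit:" by a JSON object that holds its "fn" and its "kwargs", one argument or row to a line. play_rows: Moves the arm, as the interface text tells. Its arguments: {"type":"object","properties":{"steps":{"type":"array"},"fingers":{"type":"number"},"squeeze":{"type":"number"}},"required":["steps"]}

```bash
mkdir -p pics; ls
cat > h.py <<'E'
import numpy as np, cv2
from station import manip
from scipy.spatial.transform import Rotation as R
def save(p,name): cv2.imwrite('pics/'+name+'.png',p['img'][:,:,::-1])
def ray(p,uv):
    K=p['K'];k1=p['k1'];d=np.array([(uv[0]-K[0][2])/K[0][0],(uv[1]-K[1][2])/K[1][1]])
    s=d.copy()
    for _ in range(30): s=d/(1+k1*(s@s))
    T=np.array(p['world_from_camera']);return T[:3,3],T[:3,:3]@np.array([s[0],s[1],1])
def at(p,uv,z):
    o,v=ray(p,uv);return o+v*(z-o[2])/v[2]
def proj(p,X):
    T=np.linalg.inv(np.array(p['world_from_camera']));c=T[:3,:3]@np.array(X)+T[:3,3]
    s=c[:2]/c[2];s=s*(1+p['k1']*(s@s));K=p['K'];return np.array([K[0][0]*s[0]+K[0][2],K[1][1]*s[1]+K[1][2]])
E
python3 - <<'E'
from h import *
s=manip.sense();print(s)
for n in ['top','scene']:
    p=manip.snapshot(n);save(p,n+'0');print(n,p['k1'],np.round(p['world_from_camera'],3).tolist())
    for l,z in [('rack',0),('jar_a',.04),('jar_b',.04),('stop',.009),('ink_a',0),('tape',0),('tin',0),('pen',0),('cup',0),('soap',0)]:
        for r in manip.pinpoint(l,p)[:3]: print(l,round(r['score'],2),np.round(r['point']),np.round(at(p,r['point'],z),4))
E
```

```text
pics
{'t': 0.0, 'q': array([ 1.13950968e+00,  5.28467556e-01,  1.43390527e+00, -1.15490620e-05,
        1.18138800e+00, -1.78504488e-01]), 'qd': array([ 0.00032881,  0.00192113,  0.00163277, -0.00060302,  0.00079451,
       -0.00112956]), 'tau': array([-9.55523101e-04, -4.42352664e+01, -1.78018409e+01, -2.94875217e-04,
        8.58764484e-03,  5.00284401e-06]), 'tcp_pos': array([0.15600771, 0.60453301, 0.25533176]), 'tool_rot': array([ 1.26052584e-01,  9.92022969e-01, -1.03568975e-03, -3.20342290e-04]), 'force': array([ 0.41588642, -1.17463853,  0.28485086]), 'ft_torque': array([-0.00129229, -0.00589074,  0.06464146]), 'finger_gap': 1.000021662859668}
top -0.009388577897895456 [[-0.005, -0.987, 0.158, 0.351], [-1.0, 0.006, 0.005, -0.028], [-0.006, -0.158, -0.987, 1.363], [0.0, 0.0, 0.0, 1.0]]
rack 0.61 [399. 198.] [ 0.5713 -0.2418  0.    ]
jar_a 0.88 [294. 243.] [0.4421 0.057  0.04  ]
jar_a 0.69 [297. 191.] [0.586  0.0507 0.04  ]
jar_a 0.46 [257. 269.] [0.3715 0.1581 0.04  ]
jar_b 0.88 [294. 243.] [0.4421 0.057  0.04  ]
jar_b 0.69 [297. 191.] [0.586  0.0507 0.04  ]
jar_b 0.46 [257. 2
[... 519 characters left out ...]
3, -0.326], [-0.009, -0.788, -0.615, 0.768], [0.0, 0.0, 0.0, 1.0]]
jar_a 0.88 [357. 194.] [0.5732 0.0468 0.04  ]
jar_a 0.71 [343. 166.] [0.4404 0.059  0.04  ]
jar_b 0.88 [357. 194.] [0.5732 0.0468 0.04  ]
jar_b 0.71 [343. 166.] [0.4404 0.059  0.04  ]
stop 0.75 [392. 180.] [0.5127 0.1801 0.009 ]
ink_a 0.55 [375. 222.] [0.647  0.0678 0.    ]
ink_a 0.53 [476. 198.] [0.6502 0.3647 0.    ]
tape 0.54 [370. 157.] [0.3681 0.1759 0.    ]
tin 0.86 [404. 212.] [0.6382 0.1548 0.    ]
tin 0.28 [352. 188.] [0.4959 0.0653 0.    ]
pen 0.98 [158. 224.] [ 0.471 -0.458  0.   ]
pen 0.37 [358. 194.] [0.5281 0.0708 0.    ]
cup 0.95 [155. 272.] [ 0.6386 -0.4732  0.    ]
soap 0.84 [440. 163.] [0.4717 0.3574 0.    ]
```

View pics/top0.png

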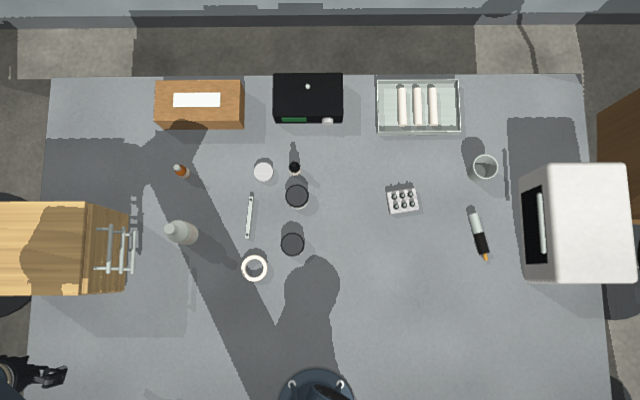

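View pics/scene0.png

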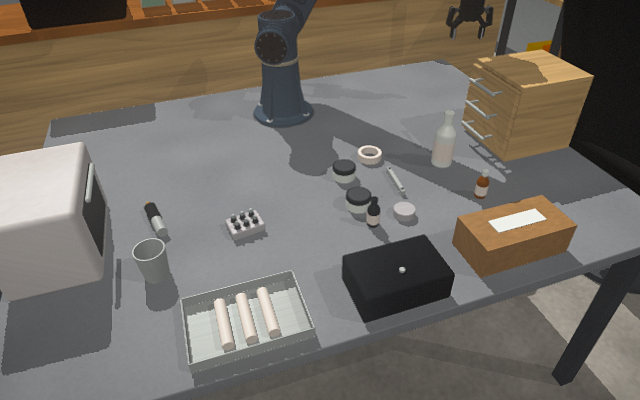

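```bash
cat > fit.py <<'E'
from h import *
from scipy.optimize import minimize, least_squares
a=np.linspace(0,2*np.pi,40,endpoint=False)
def cyl(c,r,h): return np.array([[c[0]+r*np.cos(t),c[1]+r*np.sin(t),z] for z in (0,h) for t in a])
def box(c,yaw,hx,hy,z0,z1,r=0.003):
    P=[]
    for z in (z0,z1):
        for sx in(-1,1):
            for sy in(-1,1):
                for t in np.linspace(0,np.pi/2,4):
                    P.append([sx*(hx-r+r*np.cos(t)),sy*(hy-r+r*np.sin(t)),z])
    P=np.array(P);c0,s0=np.cos(yaw),np.sin(yaw)
    return np.c_[c[0]+c0*P[:,0]-s0*P[:,1],c[1]+s0*P[:,0]+c0*P[:,1],P[:,2]]
S=8
def sil(p,parts,roi):
    l,t,r,b=roi;m=np.zeros(((b-t)*S,(r-l)*S),np.float32)
    for P in parts:
        uv=np.array([proj(p,X) for X in P]);uv=((uv-[l,t]+.5)*S-.5)
        cv2.fillConvexPoly(m,cv2.convexHull(np.round(uv*16).astype(np.int32)),1.0,shift=4)
    return cv2.resize(m,(r-l,b-t),interpolation=cv2.INTER_AREA)
def rackparts(c,yaw):
    P=[box(c,yaw,.032,.042,0,.024)]
    return P
E
python3 - <<'E'
from fit import *
import pickle
D={}
for n in ['top','scene']:
    p=manip.snapshot(n)
    q={'p':p}
    for l in ['rack','jar_a','stop']:
        q[l]=[(r['score'],r['rect'],r['pixels']) for r in manip.regions_of(l,p)]
        print(n,l,[(round(s,2),np.round(rc).tolist(),int(px.sum())) for s,rc,px in q[l]])
    D[n]=q
pickle.dump(D,open('D0.pkl','wb'))
A=D['top']['p']['img'][140:290,220:440][:,:,::-1]
B=D['scene']['p']['img'][130:250,210:430][:,:,::-1]
cv2.imwrite('pics/cropA.png',cv2.resize(A,None,fx=3.5,fy=3.5,interpolation=cv2.INTER_CUBIC))
cv2.imwrite('pics/cropB.png',cv2.resize(B,None,fx=3.5,fy=3.5,interpolation=cv2.INTER_CUBIC))
E
```

```text
top rack [(0.6, [384.0, 186.0, 419.0, 214.0], 701)]
top jar_a [(0.76, [247.0, 184.0, 308.0, 255.0], 1115)]
top stop [(0.66, [247.0, 187.0, 311.0, 255.0], 981)]
scene rack [(0.65, [226.0, 210.0, 267.0, 242.0], 811)]
scene jar_a [(0.73, [332.0, 158.0, 406.0, 214.0], 1253)]
scene stop [(0.9, [332.0, 158.0, 407.0, 213.0], 1249), (0.51, [143.0, 203.0, 166.0, 233.0], 367)]
```

View pics/cropA.png

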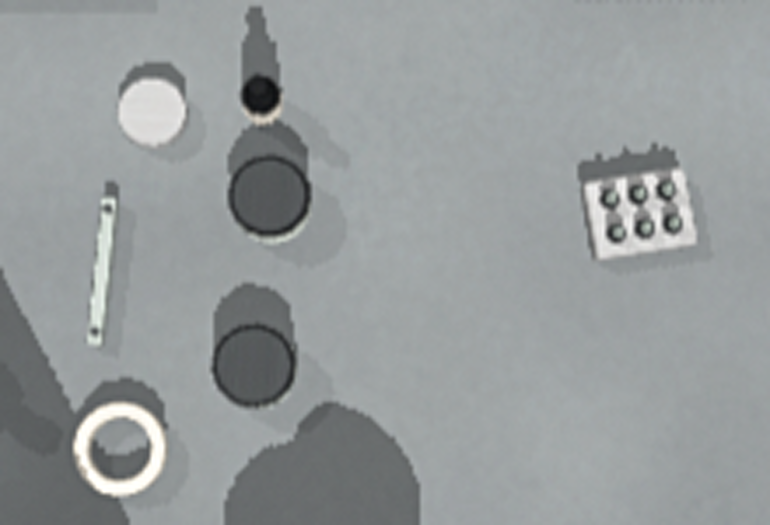

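View pics/cropB.png

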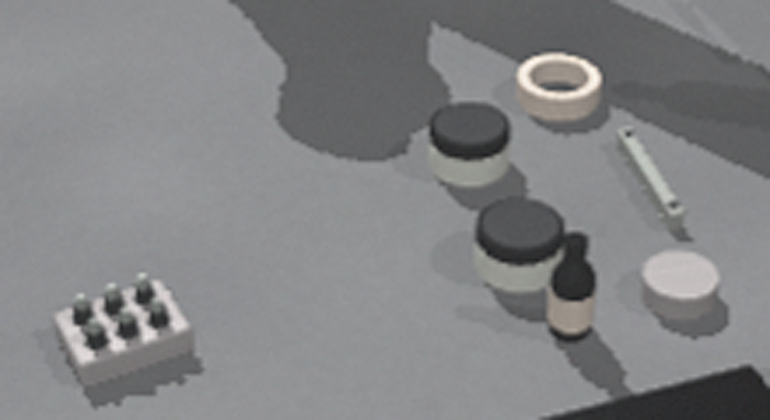

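Run:
```python
from fit import *
import pickle
D=pickle.load(open('D0.pkl','rb'));p=D['top']['p'];s=D['scene']['p']
print('t');
f=lambda c,o:(np.array(c)+.5)/3.5-.5+np.array(o)
for n,c,z in [('b',(269.5,196),.04),('a',(254,366),.04),('bar1',(108,198),.018),('bar2',(94,344),.018)]:
    print(n,np.round(at(p,f(c,(220,140)),z),4))
for n,c,z in [('b',(520,230),.04),('a',(469.5,130),.04),('bar1',(675,208),.018),('bar2',(627,132),.018)]:
    print('s',n,np.round(at(s,f(c,(210,130)),z),4))
# lids by darkness fit: dark ring maximize in each
def lidcost(x,p,g):
    uv=np.array([proj(p,[x[0]+.0318*np.cos(t),x[1]+.0318*np.sin(t),.04]) for t in a])
    v=cv2.remap(g,uv[:,0].astype(np.float32),uv[:,1].astype(np.float32),cv2.INTER_LINEAR)
    return v.mean()
for nm,q in (('top',p),('scene',s)):
    g=cv2.cvtColor(q['img'],cv2.COLOR_RGB2GRAY).astype(np.float32)
    for x0 in ([.442,.056],[.578,.049]):
        r=minimize(lidcost,x0,args=(q,g),method='Nelder-Mead',options=dict(initial_simplex=[x0,[x0[0]+.006,x0[1]],[x0[0],x0[1]+.006]]))
        print(nm,np.round(r.x,4),r.fun)
# rack: silhouette fit on brightness
for nm,q,roi in (('top',p,(375,176,430,224)),('scene',s,(216,196,276,252))):
    l,t,r_,b=roi
    g=cv2.cvtColor(q['img'],cv2.COLOR_RGB2GRAY)[t:b,l:r_].astype(np.float32)
    mk=D[nm]['rack'][0][2][t:b,l:r_].astype(np.float32)
    mk=cv2.morphologyEx(mk,cv2.MORPH_CLOSE,np.ones((5,5)))
    cv2.imwrite(f'pics/mk_{nm}.png',np.hstack([cv2.resize(g,None,fx=6,fy=6,interpolation=0),cv2.resize(mk*255,None,fx=6,fy=6,interpolation=0)]))
    def cost(x):
        return np.sum((sil(q,rackparts(x[:2],x[2]),roi)-mk)**2)
    best=None
    for y0 in (-2,-1.5,-1.2,-.3,-.1,.1,.3):
        x0=np.array([.57,-.25,y0])
        r=minimize(cost,x0,method='Nelder-Mead',options=dict(initial_simplex=[x0,x0+[.01,0,0],x0+[0,.01,0],x0+[0,0,.2]]))
        if best is None or r.fun<best.fun: best=r
    print(nm,np.round(best.x,4),best.fun)
```

```text
t
b [0.5734 0.0505 0.04  ]
a [0.438  0.0622 0.04  ]
bar1 [0.5762 0.1831 0.018 ]
bar2 [0.4577 0.1921 0.018 ]
s b [0.5795 0.0476 0.04  ]
s a [0.4455 0.0588 0.04  ]
s bar1 [0.5691 0.1824 0.018 ]
s bar2 [0.4628 0.1918 0.018 ]
top [0.4395 0.0626] 74.2833023071289
top [0.5754 0.0513] 69.9594497680664
scene [0.4433 0.0594] 66.5010757446289
scene [0.581  0.0474] 64.0385971069336
top [ 0.5601 -0.2471  0.1394] 28.48095703125
scene [ 0.5591 -0.2478  0.1866] 45.541748046875[ WARN:0@1.481] global loadsave.cpp:1063 imwrite_ Unsupported depth image for selected encoder is fallbacked to CV_8U.
```

View pics/mk_top.png

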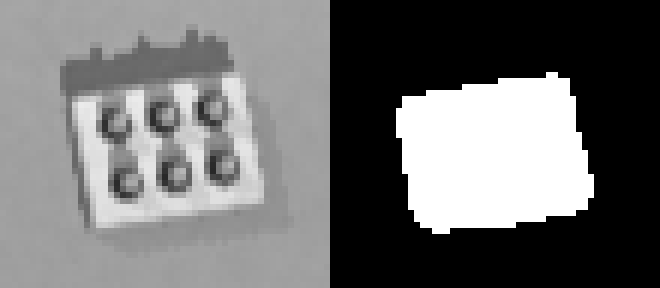

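View pics/mk_scene.png

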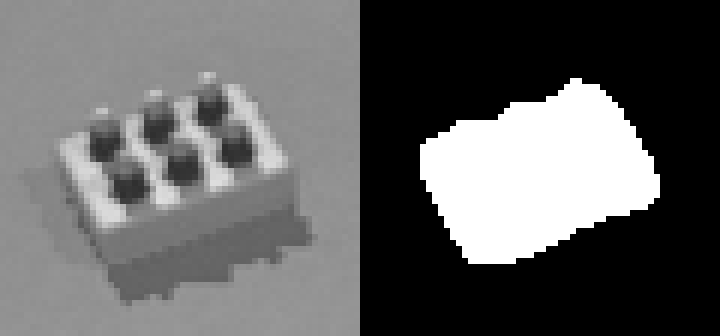

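```bash
cat >> h.py <<'E'
def tr(dx,dy,dz=0):
    s=manip.sense();M=R.from_quat(s['tool_rot']).as_matrix();return np.round(M.T@np.array([dx,dy,dz]),4)
def st():
    s=manip.sense();M=R.from_quat(s['tool_rot']).as_matrix()
    print('t',round(s['t'],2),'tcp',np.round(s['tcp_pos'],4),'yaw_y',round(np.degrees(np.arctan2(M[1,1],M[0,1])),2),'zax',np.round(M[:,2],4),'F',np.round(s['force'],2),'gap',round(s['finger_gap'],3),'q6',round(s['q'][5],2))
E
python3 -c "
from h import *
st();print(manip.tips_ahead);print(tr(.40,-.33)/10,tr(.063,-.514)/9)"
```

```text
t 1.5 tcp [0.1563 0.6051 0.2563] yaw_y 75.52 zax [-0. -0. -1.] F [-0.28  0.74  0.12] gap 1.001 q6 -0.18
0.025
[-0.04698 -0.02195  0.     ] [-0.02105556 -0.05354444  0.        ]
```

Emit:
{"fn": "play_rows", "kwargs": {
  "steps": [
    [[-0.047,-0.022,0,0,0,0],[-0.047,-0.022,0,0,0,0],[-0.047,-0.022,0,0,0,0],[-0.047,-0.022,0,0,0,0],[-0.047,-0.022,0,0,0,0],[-0.047,-0.022,0,0,0,0],[-0.047,-0.022,0,0,0,0],[-0.047,-0.022,0,0,0,0],[-0.047,-0.022,0,0,0,0],[-0.047,-0.022,0,0,0,0]]
  ],
  "fingers": 0.3
}}

```text
t: 2.75
tcp_pos: [0.5576, 0.2734, 0.2564]
tool_rot: [0.126, 0.992, 0.0, 0.0]
force: [0.5, 1.3, 0.3]
finger_gap: 0.303
```

Emit:
{"fn": "play_rows", "kwargs": {
  "steps": [
    [[-0.021,-0.053,0,0,0,0],[-0.021,-0.053,0,0,0,0],[-0.021,-0.053,0,0,0,0],[-0.021,-0.053,0,0,0,0],[-0.021,-0.053,0,0,0,0],[-0.021,-0.053,0,0,0,0],[-0.021,-0.053,0,0,0,0],[-0.021,-0.053,0,0,0,-7.6],[-0.021,-0.053,0,0,0,-7.6],[0,0,0,0,0,-7.6]]
  ]
}}

```text
t: 4.0
tcp_pos: [0.6281, -0.2384, 0.2561]
tool_rot: [-0.072, 0.997, -0.001, 0.001]
force: [-1.2, 1.0, 0.6]
finger_gap: 0.298
```

```bash
python3 -c "
from h import *
st();p=manip.snapshot('top');save(p,'t1')
c=manip.sense()['tcp_pos'];print(tr(.619-c[0],-.239-c[1]),proj(p,c+[0,0,-.025]))
im=p['img'][140:290,330:520][:,:,::-1]
cv2.imwrite('pics/t1c.png',cv2.resize(im,None,fx=4,fy=4,interpolation=cv2.INTER_CUBIC))"
```

```text
t 4.0 tcp [ 0.6281 -0.2384  0.2561] yaw_y 98.26 zax [ 0.0019 -0.0023 -1.    ] F [-1.24  0.99  0.56] gap 0.298 q6 -2.24
[ 0.0089 -0.0017 -0.    ] [410.4890135 159.8358872]
```

View pics/t1c.png

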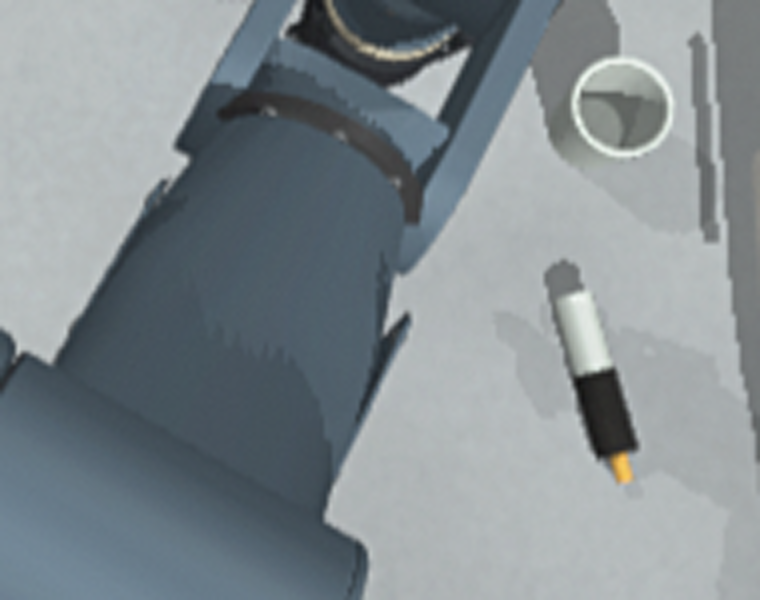

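Emit:
{"fn": "play_rows", "kwargs": {
  "steps": [
    [[0,0,0.045,0,0,0],[0,0,0.045,0,0,0],[0,0,0.045,0,0,0],[0,0,0.04,0,0,0],[0,0,0.03,0,0,0],[0,0,0.015,0,0,0],[0,0,0,0,0,0]]
  ]
}}

```text
t: 4.92
tcp_pos: [0.627, -0.2325, 0.0356]
tool_rot: [-0.072, 0.997, 0.001, -0.001]
force: [0.9, 1.0, 0.2]
finger_gap: 0.304
```

```bash
python3 -c "
from h import *
st();p=manip.snapshot('scene');save(p,'s1')
im=p['img'][130:290,150:360][:,:,::-1]
cv2.imwrite('pics/s1c.png',cv2.resize(im,None,fx=3.7,fy=3.7,interpolation=cv2.INTER_CUBIC))"
```

```text
t 4.92 tcp [ 0.627  -0.2325  0.0356] yaw_y 98.3 zax [-1.6e-03  9.0e-04 -1.0e+00] F [0.94 0.98 0.19] gap 0.304 q6 -2.24
```

View pics/s1c.png

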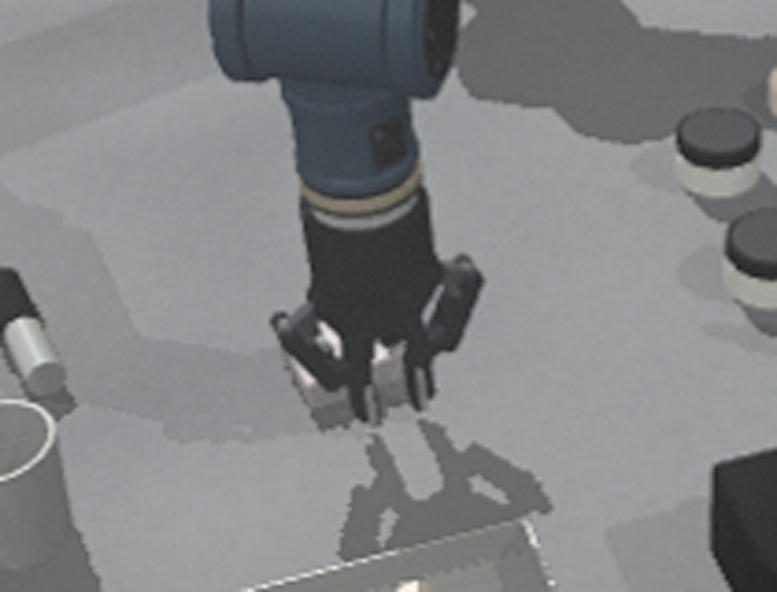

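Emit:
{"fn": "play_rows", "kwargs": {
  "steps": [
    [[0.01,-0.012,0,0,0,0],[0.007,0,0,0,0,0],[0.007,0,0,0,0,0],[0.008,0,0,0,0,0],[0.007,0,0,0,0,1.3],[0.007,0,0,0,0,1.3],[0.007,0,0,0,0,1.3],[0.007,0,0,0,0,1.3],[0.007,0,0,0,0,1.3],[0,0,0,0,0,0]]
  ]
}}

```text
t: 6.22
tcp_pos: [0.561, -0.2526, 0.0359]
tool_rot: [-0.016, 1.0, 0.001, -0.002]
force: [0.2, -0.7, 1.3]
finger_gap: 0.301
```

```bash
python3 -c "
from h import *
st();p=manip.snapshot('scene');save(p,'s2')
im=p['img'][130:290,150:360][:,:,::-1]
cv2.imwrite('pics/s2c.png',cv2.resize(im,None,fx=3.7,fy=3.7,interpolation=cv2.INTER_CUBIC))"
```

```text
t 6.22 tcp [ 0.561  -0.2526  0.0359] yaw_y 91.79 zax [-0.0031  0.0016 -1.    ] F [ 0.2  -0.74  1.27] gap 0.301 q6 -2.21
```

View pics/s2c.png

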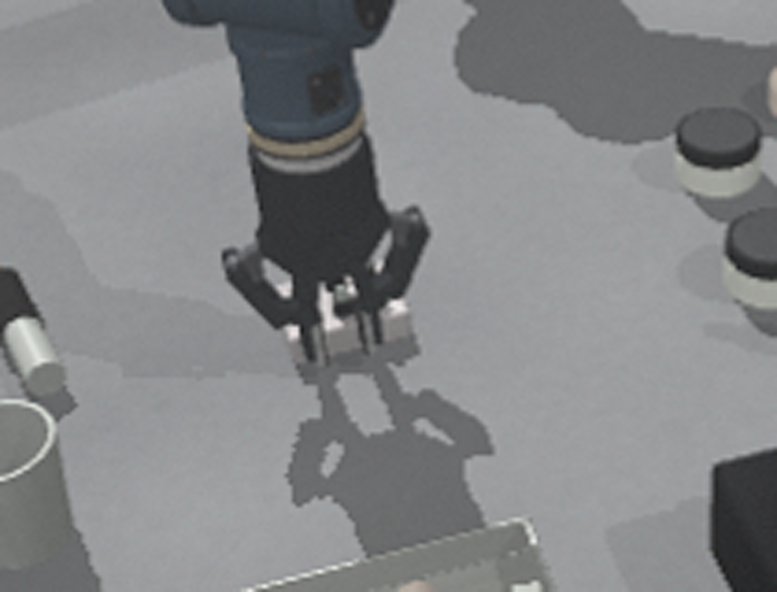

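Emit:
{"fn": "play_rows", "kwargs": {
  "steps": [
    [[0.007,0,0,0,0,1.35],[0.007,0,0,0,0,1.35],[0.007,0,0,0,0,1.35],[0.007,0,0,0,0,1.35],[0.006,0,0,0,0,1.35],[0,0,0,0,0,0],[-0.015,0,0,0,0,0],[-0.03,0,0,0,0,0],[0,0,-0.045,0,0,0],[0,0,-0.06,0,0,0]]
  ]
}}

```text
t: 7.52
tcp_pos: [0.5739, -0.2558, 0.1404]
tool_rot: [0.043, 0.999, 0.001, -0.002]
force: [-0.0, 0.4, -0.4]
finger_gap: 0.3
```

```bash
python3 -c "
from h import *
st()
for n,x,y in(('scene',130,150),('top',140,280)):
    p=manip.snapshot(n);save(p,n+'3')
    im=p['img'][y-0:y+160,x+0:x+210][:,:,::-1]
    cv2.imwrite('pics/%s3c.png'%n,cv2.resize(im,None,fx=3.7,fy=3.7,interpolation=cv2.INTER_CUBIC))"
```

```text
t 7.53 tcp [ 0.5739 -0.2558  0.1404] yaw_y 85.11 zax [-0.0035  0.0024 -1.    ] F [-0.03  0.4  -0.39] gap 0.3 q6 -2.08
```

View pics/scene3.png

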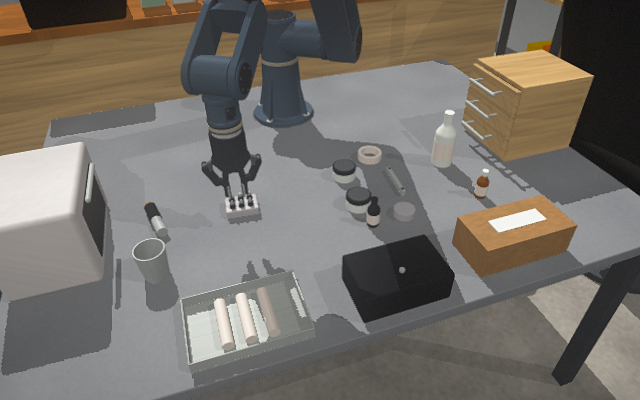

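View pics/top3.png

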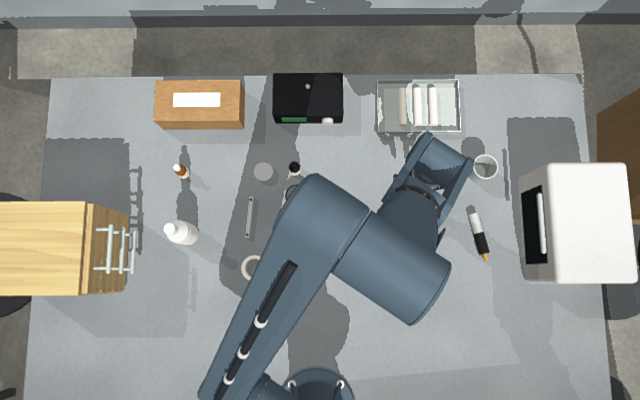

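```bash
python3 -c "
from h import *
print(tr(-.139,-.214)/4)"
```

```text
[ 3.0075e-02 -5.6250e-02  2.5000e-05]
```

Emit:
{"fn": "play_rows", "kwargs": {
  "steps": [
    [[0,0,-0.05,0,0,0],[0.03,-0.056,-0.02,0,0,0],[0.03,-0.056,0,0,0,0],[0.03,-0.056,0,0,0,0],[0.03,-0.056,0,0,0,10],[0,0,0,0,0,10],[0,0,0,0,0,10],[0,0,0,0,0,10],[0,0,0,0,0,10],[0,0,0,0,0,10]]
  ]
}}

```text
t: 8.88
tcp_pos: [0.4392, -0.4635, 0.2097]
tool_rot: [0.539, 0.842, 0.0, -0.0]
force: [-0.3, -0.4, 0.5]
finger_gap: 0.302
```

Emit:
{"fn": "play_rows", "kwargs": {
  "steps": [
    [[0,0,0,0,0,10],[0,0,0,0,0,10],[0,0,0,0,0,10],[0,0,0,0,0,0]]
  ]
}}

```text
t: 9.38
tcp_pos: [0.4391, -0.4634, 0.2097]
tool_rot: [0.736, 0.677, 0.0, -0.0]
force: [0.2, -0.9, -0.6]
finger_gap: 0.303
```

```bash
python3 -c "
from h import *
st()
import pickle
D={}
for n,x,y in(('scene',200,130),('top',240,140)):
    p=manip.snapshot(n);save(p,n+'4');D[n]=p
    im=p['img'][y-0:y+140,x+0:x+210][:,:,::-1]
    cv2.imwrite('pics/%s4c.png'%n,cv2.resize(im,None,fx=3.8,fy=3.8,interpolation=cv2.INTER_CUBIC))
pickle.dump(D,open('D4.pkl','wb'))"
```

```text
t 9.38 tcp [ 0.4391 -0.4634  0.2097] yaw_y -4.79 zax [-2.e-04  4.e-04 -1.e+00] F [ 0.25 -0.87 -0.56] gap 0.303 q6 -0.9
```

View pics/scene4c.png

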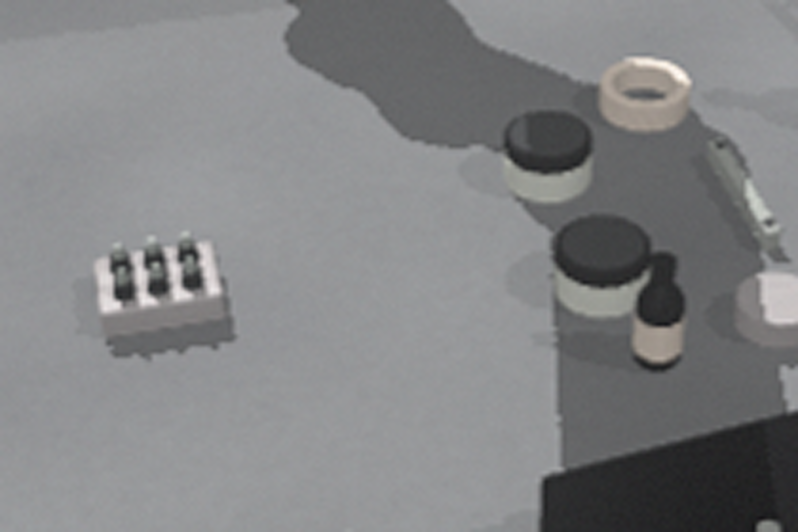

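View pics/top4c.png

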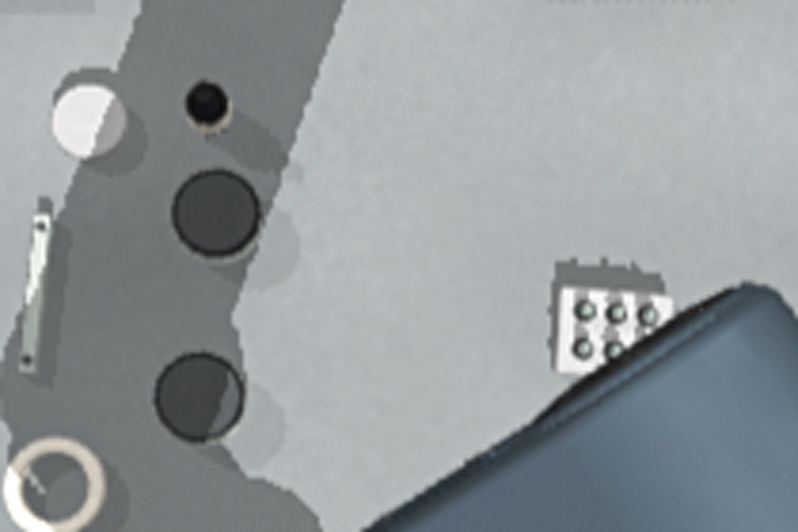

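```bash
cat > m4.py <<'E'
from fit import *
import pickle
D=pickle.load(open('D4.pkl','rb'))
J={'top':([.4395,.0626],[.5754,.0513]),'scene':([.4433,.0594],[.581,.0474])}
J={'top':([.4395,.0626],[.5754,.0513]),'scene':([.4433,.0594],[.581,.0474])}
def lidcost(x,p,g):
    uv=np.array([proj(p,[x[0]+.0318*np.cos(t),x[1]+.0318*np.sin(t),.04]) for t in a])
    return cv2.remap(g,uv[:,0].astype(np.float32),uv[:,1].astype(np.float32),cv2.INTER_LINEAR).mean()
def loc(n,X):
    A,B=map(np.array,J[n]);m=(A+B)/2;x=(B-A)/np.linalg.norm(B-A);y=np.array([-x[1],x[0]])
    d=X[:2]-m;return np.round([d@x,d@y],4)
for n in D:
    p=D[n];g=cv2.cvtColor(p['img'],cv2.COLOR_RGB2GRAY).astype(np.float32)
    o=[]
    for x0 in J[n]:
        x0=np.array(x0);r=minimize(lidcost,x0,args=(p,g),method='Nelder-Mead',options=dict(initial_simplex=[x0,x0+[.004,0],x0+[0,.004]]));o.append(r.x)
    print(n,np.round(o,4).tolist(),'yaw',np.degrees(np.arctan2(o[1][1]-o[0][1],o[1][0]-o[0][0])))
f=lambda c,o:(np.array(c)+.5)/3.8-.5+np.array(o)
T=[(560,288),(555,372),(672,294)]
for c in T:
    X=at(D['top'],f(c,(240,140)),.024);print('top',np.round(X,4),loc('top',X))
for c in [(213,240),(226,298),(96,258),(106,312)]:
    X=at(D['scene'],f(c,(200,130)),.024);print('sc',np.round(X,4),loc('scene',X))
E
python3 m4.py
```

```text
scene [[0.4452, 0.059], [0.5808, 0.0473]] yaw -4.901042403292093
top [[0.4385, 0.0633], [0.5736, 0.0514]] yaw -5.006440087135037
top [ 0.5183 -0.2026  0.024 ] [ 0.0323 -0.2577]
top [ 0.4563 -0.1973  0.024 ] [-0.0299 -0.2576]
top [ 0.5134 -0.2851  0.024 ] [ 0.0343 -0.3404]
sc [ 0.4579 -0.1978  0.024 ] [-0.0323 -0.255 ]
sc [ 0.5236 -0.203   0.024 ] [ 0.0337 -0.2544]
sc [ 0.4502 -0.2791  0.024 ] [-0.0328 -0.3367]
sc [ 0.5108 -0.2821  0.024 ] [ 0.0278 -0.3344]
```

Emit:
{"fn": "play_rows", "kwargs": {
  "steps": [
    [[0.038,0.0065,0,0,0,0.1],[0.038,0.0065,0,0,0,0],[0.038,0.0065,0,0,0,0],[0.037,0.0065,0,0,0,0],[0,0,0.045,0,0,0],[0,0,0.045,0,0,0],[0,0,0.045,0,0,0],[0,0,0.03,0,0,0],[0,0,0.0105,0,0,0],[0,0,0,0,0,0]]
  ]
}}

```text
t: 10.72
tcp_pos: [0.4778, -0.3154, 0.0344]
tool_rot: [0.737, 0.676, -0.0, -0.0]
force: [-0.8, -0.8, 0.4]
finger_gap: 0.302
```

```bash
cat > view.py <<'E'
from h import *
import sys
st();n,x,y,k=sys.argv[1],int(sys.argv[2]),int(sys.argv[3]),sys.argv[4]
c=manip.sense()['tcp_pos'][:2]-np.array([.5095,.0553]);t=np.radians(-4.9)
print('station tcp',np.round([c@[np.cos(t),np.sin(t)],c@[-np.sin(t),np.cos(t)]],4))
p=manip.snapshot(n);im=p['img'][y:y+140,x:x+210][:,:,::-1]
cv2.imwrite('pics/%s.png'%k,cv2.resize(im,None,fx=3.8,fy=3.8,interpolation=cv2.INTER_CUBIC))
E
python3 view.py scene 180 120 s5
```

```text
t 10.72 tcp [ 0.4778 -0.3154  0.0344] yaw_y -4.98 zax [-3.e-04  3.e-04 -1.e+00] F [-0.79 -0.84  0.38] gap 0.302 q6 -0.69
station tcp [ 1.000e-04 -3.721e-01]
```

View pics/s5.png

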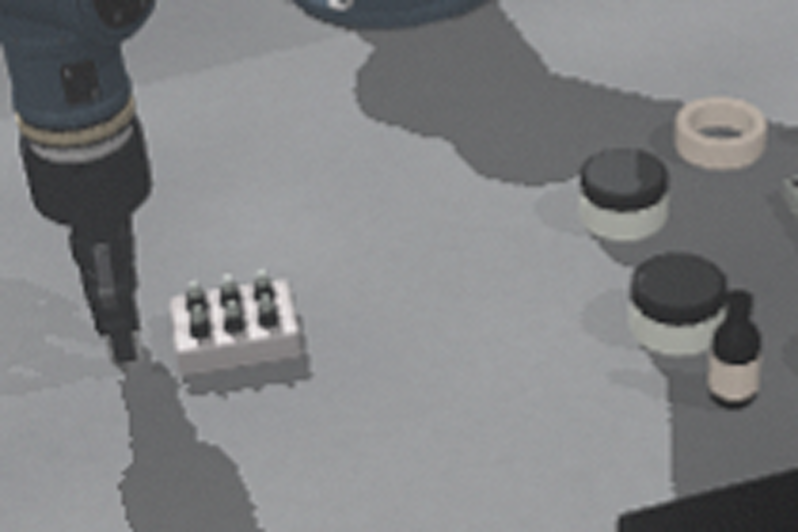

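Emit:
{"fn": "play_rows", "kwargs": {
  "steps": [
    [[0.01,0,0,0,0,0],[0.008,0,0,0,0,0],[0.006,0,0,0,0,0],[0.01,0,0,0,0,0],[0.012,0,0,0,0,0],[0.012,0,0,0,0,0],[0.012,0,0,0,0,0],[0.012,0,0,0,0,0],[0.012,0,0,0,0,0],[0.012,0,0,0,0,0]]
  ]
}}

```text
t: 12.02
tcp_pos: [0.4869, -0.2089, 0.0346]
tool_rot: [0.737, 0.675, -0.0, -0.0]
force: [-0.8, -3.1, 3.5]
finger_gap: 0.297
```

Emit:
{"fn": "play_rows", "kwargs": {
  "steps": [
    [[0.012,0,0,0,0,0],[0.012,0,0,0,0,0],[0.012,0,0,0,0,0],[0.012,0,0,0,0,0],[0.012,0,0,0,0,0],[0.012,0,0,0,0,0],[0.012,0,0,0,0,0],[0.012,0,0,0,0,0],[0.006,0,0,0,0,0],[0,0,0,0,0,0]]
  ]
}}

```text
t: 13.28
tcp_pos: [0.4952, -0.1069, 0.0343]
tool_rot: [0.737, 0.676, -0.0, -0.001]
force: [-0.1, 0.4, -0.2]
finger_gap: 0.302
```

```bash
python3 view.py scene 220 110 s6;python3 view.py top 220 130 t6
```

```text
t 13.28 tcp [ 0.4952 -0.1069  0.0343] yaw_y -5.01 zax [-0.0018  0.0014 -1.    ] F [-0.1   0.44 -0.24] gap 0.302 q6 -0.35
station tcp [-0.0004 -0.1629]
t 13.32 tcp [ 0.4952 -0.1072  0.0343] yaw_y -5.02 zax [-0.0017  0.0012 -1.    ] F [ 0.29  0.46 -0.34] gap 0.299 q6 -0.35
station tcp [-0.0004 -0.1632]
```

View pics/s6.png

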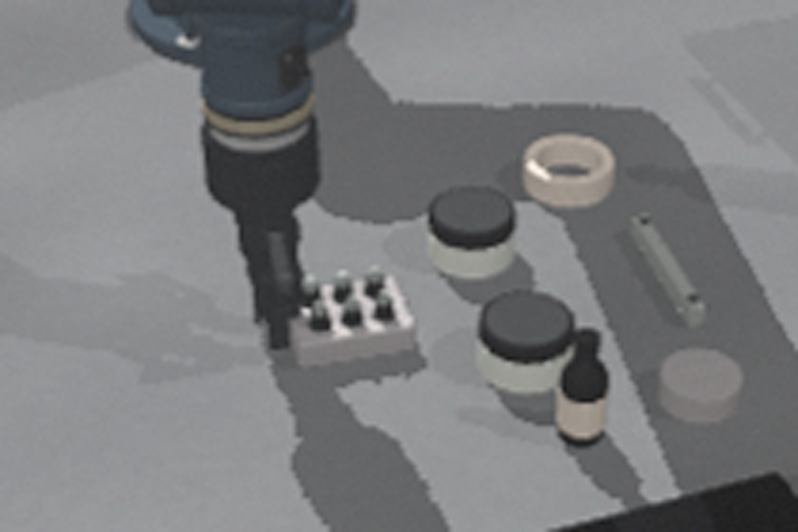

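View pics/t6.png

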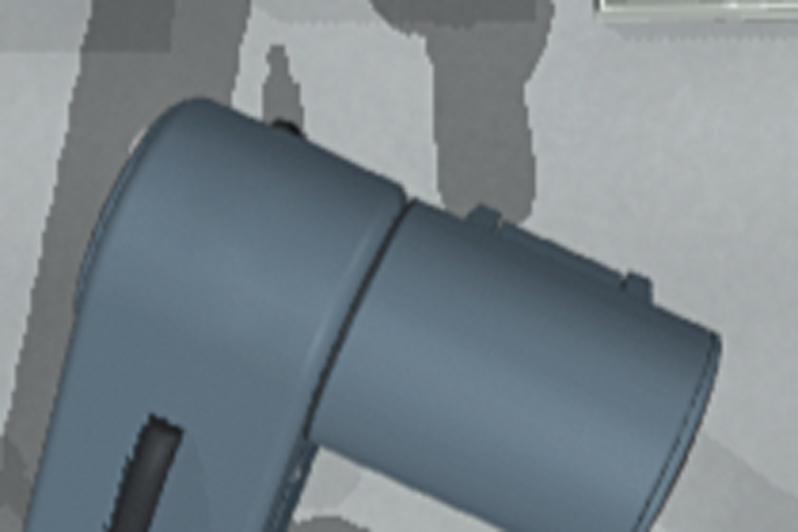

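```bash
cat > m.py <<'E'
from h import *
import sys
p=manip.snapshot('scene')
A,B=np.array([.4443,.0592]),np.array([.5809,.0474]);m=(A+B)/2;x=(B-A)/np.linalg.norm(B-A);y=np.array([-x[1],x[0]])
ox,oy=int(sys.argv[1]),int(sys.argv[2])
for s in sys.argv[3:]:
    c=np.array(eval(s));X=at(p,(c+.5)/3.8-.5+[ox,oy],.024);d=X[:2]-m;print(s,np.round([d@x,d@y],4))
E
python3 m.py 220 110 401,276 414,323 294,335
```

```text
401,276 [-0.0309 -0.0637]
414,323 [ 0.0248 -0.0683]
294,335 [ 0.0165 -0.152 ]
```

```bash
cat > z.py <<'E'
from h import *
import sys
x,y,k,st_x,st_y=int(sys.argv[1]),int(sys.argv[2]),sys.argv[3],float(sys.argv[4]),float(sys.argv[5])
p=manip.snapshot('scene');im=p['img'][y:y+58,x:x+78][:,:,::-1]
im=cv2.resize(im,None,fx=10,fy=10,interpolation=cv2.INTER_CUBIC)
A,B=np.array([.4443,.0592]),np.array([.5809,.0474]);m=(A+B)/2;X=(B-A)/np.linalg.norm(B-A);Y=np.array([-X[1],X[0]])
P=[]
for z in(.024,0):
  q=[]
  for sx,sy in((-1,-1),(1,-1),(1,1),(-1,1)):
    w=m+X*(st_x+.032*sx)+Y*(st_y+.042*sy);q.append((proj(p,[*w,z])-[x,y]+.5)*10-.5)
  cv2.polylines(im,[np.round(q).astype(int)],True,(0,0,255) if z else (0,200,0),1)
cv2.imwrite('pics/%s.png'%k,im)
E
python3 z.py 285 165 z6 0 -.110
```

```text
(no output)
```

View pics/z6.png

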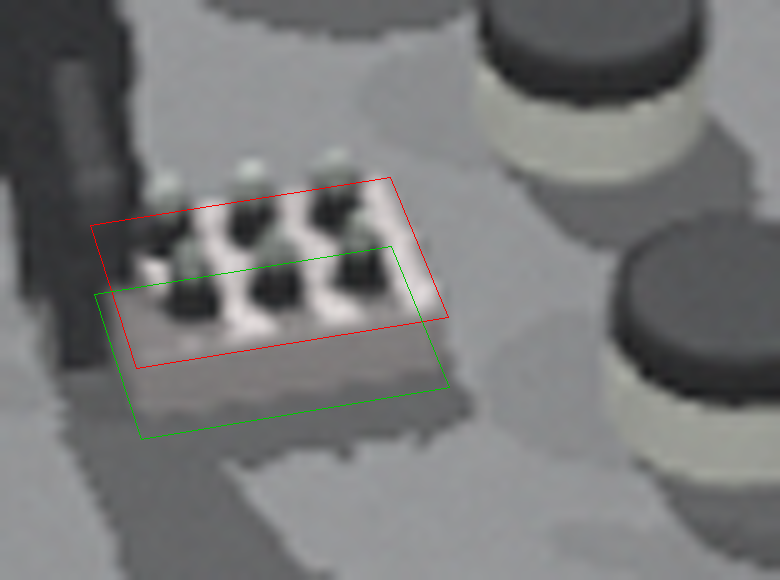

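```bash
sed -e "s/p=manip.snapshot('scene')/import pickle;p=pickle.load(open('D4.pkl','rb'))['scene']/" z.py > z4.py; python3 z4.py 215 180 z4 0 -.297
python3 - <<'E'
import cv2,numpy as np
E
```

```text
(no output)
```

View pics/z4.png

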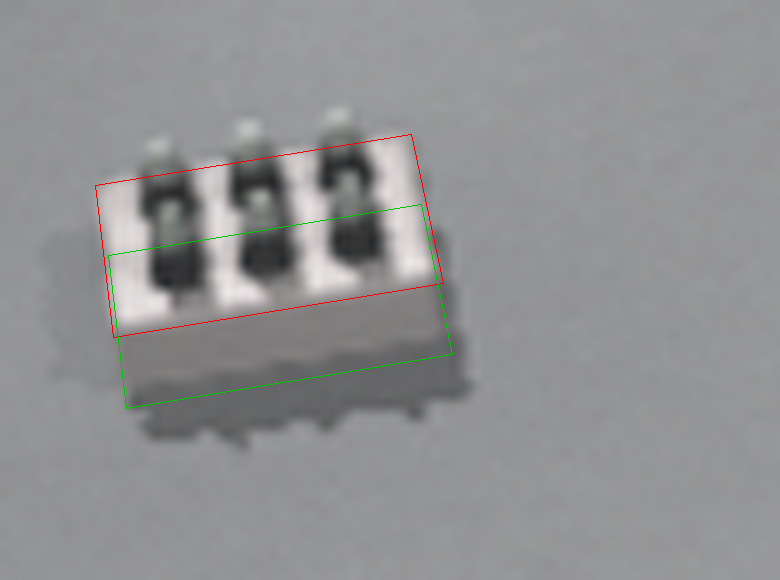

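Emit:
{"fn": "play_rows", "kwargs": {
  "steps": [
    [[0.008,0.0005,0,0,0,0],[0.008,0.0005,0,0,0,0],[0.008,0.0005,0,0,0,0],[0.008,0.0005,0,0,0,0],[0.006,0,0,0,0,0.1]]
  ]
}}

```text
t: 14.1
tcp_pos: [0.5013, -0.0698, 0.0346]
tool_rot: [0.738, 0.675, -0.0, 0.0]
force: [0.3, -2.2, -0.8]
finger_gap: 0.301
```

```bash
python3 -c "
from h import *
st()"; python3 z.py 295 160 z7 0 -.073
```

```text
t 14.1 tcp [ 0.5013 -0.0698  0.0346] yaw_y -5.11 zax [-0. -0. -1.] F [ 0.27 -2.18 -0.8 ] gap 0.301 q6 -0.27
```

View pics/z7.png

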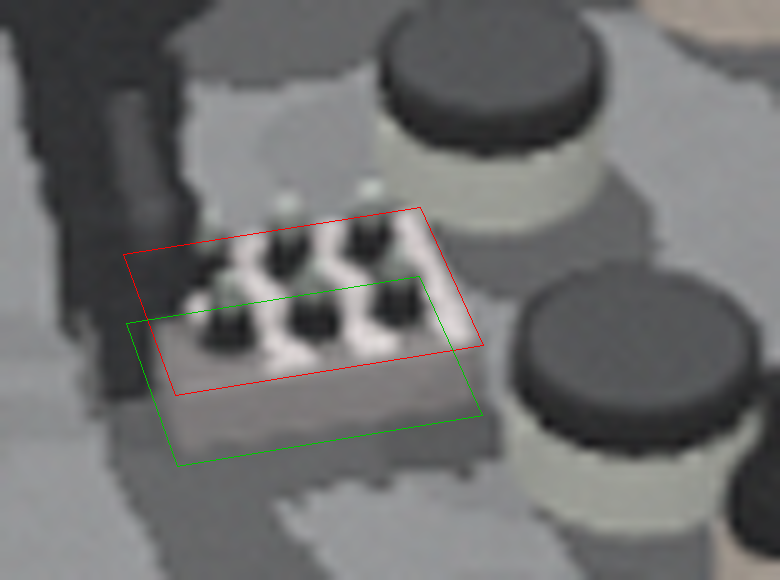

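Emit:
{"fn": "play_rows", "kwargs": {
  "steps": [
    [[0.006,0.0003,0,0,0,-0.2],[0.006,0,0,0,0,0],[0.006,0,0,0,0,0],[0.006,0,0,0,0,0],[0.006,0,0,0,0,0]]
  ]
}}

```text
t: 14.78
tcp_pos: [0.5037, -0.0404, 0.0346]
tool_rot: [0.737, 0.676, -0.0, -0.0]
force: [-0.3, -2.6, -0.0]
finger_gap: 0.299
```

```bash
python3 -c "
from h import *
st()"; python3 z.py 305 155 z8 0 -.043
```

```text
t 14.78 tcp [ 0.5037 -0.0404  0.0346] yaw_y -4.92 zax [-8.e-04 -0.e+00 -1.e+00] F [-0.32 -2.63 -0.  ] gap 0.299 q6 -0.21
```

View pics/z8.png

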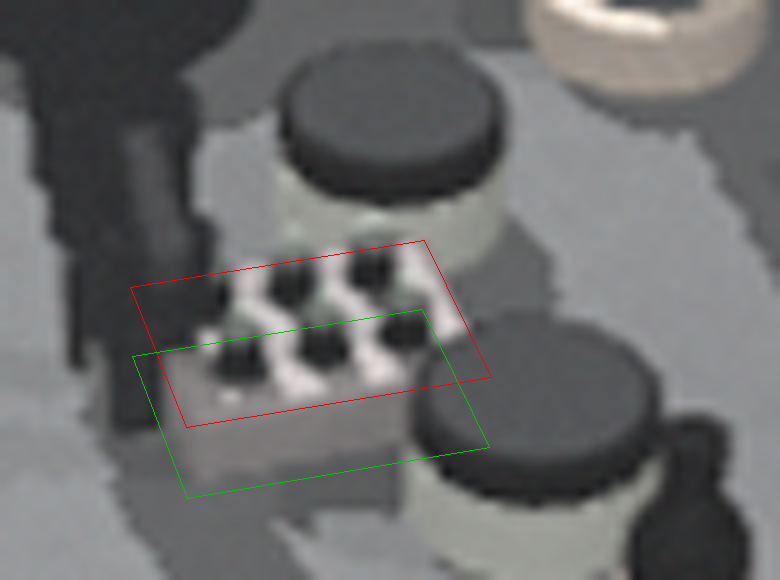

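Emit:
{"fn": "play_rows", "kwargs": {
  "steps": [
    [[0.007,0,0,0,0,0],[0.007,0,0,0,0,0],[0.007,0,0,0,0,0],[0.007,0,0,0,0,0],[0.007,0,0,0,0,0]]
  ]
}}

```text
t: 15.45
tcp_pos: [0.5065, -0.0052, 0.0345]
tool_rot: [0.737, 0.676, -0.001, -0.001]
force: [-3.0, -4.5, 2.3]
finger_gap: 0.302
```

```bash
python3 -c "
from h import *
st()"; python3 z.py 315 150 z9 0 -.008
```

```text
t 15.45 tcp [ 0.5065 -0.0052  0.0345] yaw_y -4.9 zax [-0.0016  0.     -1.    ] F [-3.03 -4.54  2.29] gap 0.302 q6 -0.15
```

View pics/z9.png

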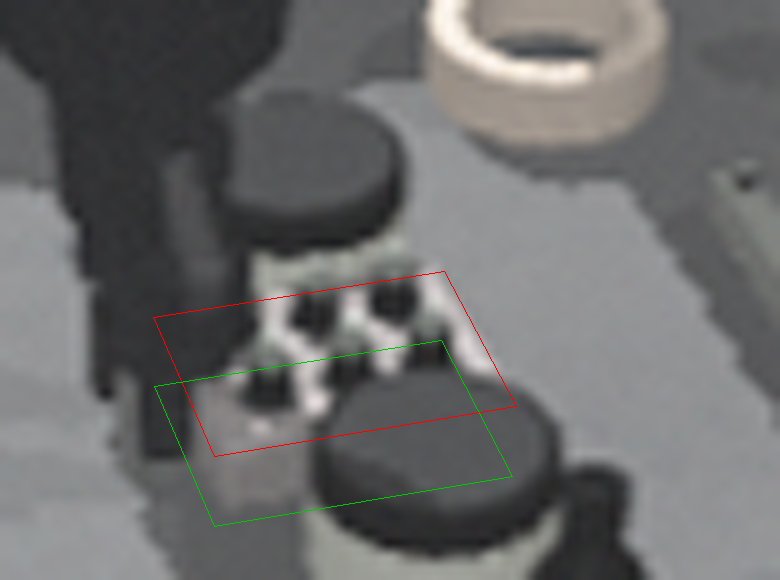

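Emit:
{"fn": "play_rows", "kwargs": {
  "steps": [
    [[0.006,-0.0005,0,0,0,0],[0.006,-0.0003,0,0,0,0],[0.006,0,0,0,0,0],[0.006,0,0,0,0,0],[0.006,0,0,0,0,0]]
  ]
}}

```text
t: 16.12
tcp_pos: [0.5077, 0.0246, 0.0344]
tool_rot: [0.737, 0.676, -0.001, -0.001]
force: [-3.0, -4.3, 1.9]
finger_gap: 0.301
```

Emit:
{"fn": "play_rows", "kwargs": {
  "steps": [
    [[0.006,0,0,0,0,0],[0.006,0,0,0,0,0],[0.006,0,0,0,0,0],[0.006,0,0,0,0,0],[0.005,0,0,0,0,0]]
  ]
}}

```text
t: 16.75
tcp_pos: [0.5112, 0.0537, 0.0344]
tool_rot: [0.737, 0.676, -0.0, -0.0]
force: [-1.2, -0.9, -0.5]
finger_gap: 0.299
```

```bash
python3 view.py scene 280 110 s10; python3 z.py 340 140 z10 0 .051
```

```text
t 16.75 tcp [0.5112 0.0537 0.0344] yaw_y -4.96 zax [-4.e-04  3.e-04 -1.e+00] F [-1.2  -0.92 -0.48] gap 0.299 q6 -0.03
station tcp [ 0.0018 -0.0015]
```

View pics/s10.png

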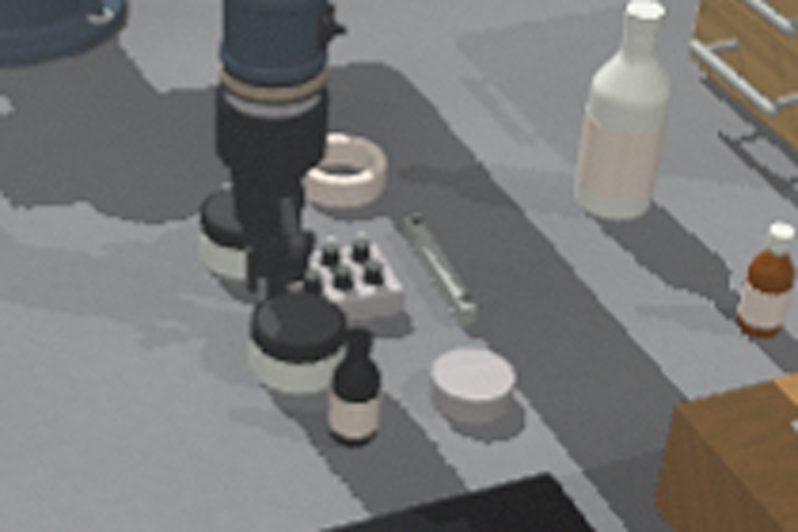

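View pics/z10.png

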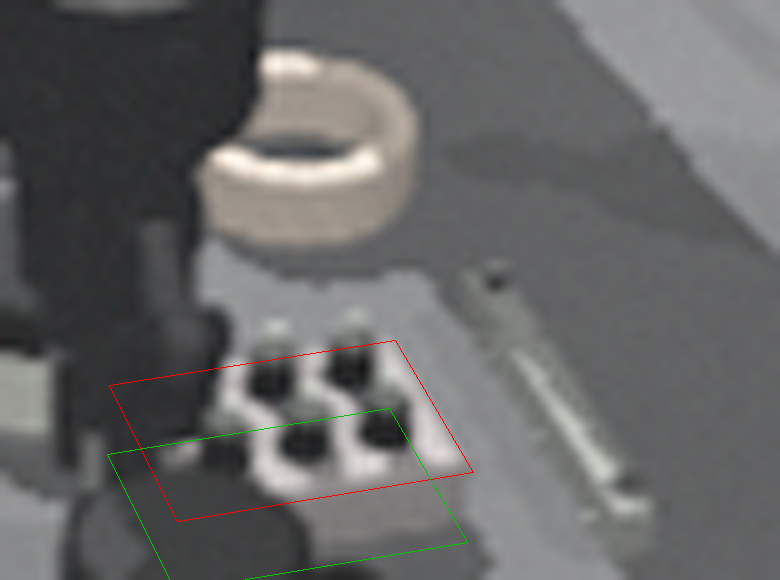

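Emit:
{"fn": "play_rows", "kwargs": {
  "steps": [
    [[0.006,0,0,0,0,0],[0.006,0,0,0,0,0],[0.006,0,0,0,0,0],[0.005,0,0,0,0,0]]
  ]
}}

```text
t: 17.35
tcp_pos: [0.5136, 0.0764, 0.0347]
tool_rot: [0.737, 0.676, 0.0, 0.0]
force: [-0.4, -2.0, -0.1]
finger_gap: 0.299
```

```bash
python3 view.py scene 300 110 s11; python3 z.py 340 140 z11 0 .074
```

```text
t 17.35 tcp [0.5136 0.0764 0.0347] yaw_y -4.92 zax [ 4.e-04 -1.e-04 -1.e+00] F [-0.35 -1.97 -0.1 ] gap 0.299 q6 0.02
station tcp [0.0023 0.0214]
```

View pics/z11.png

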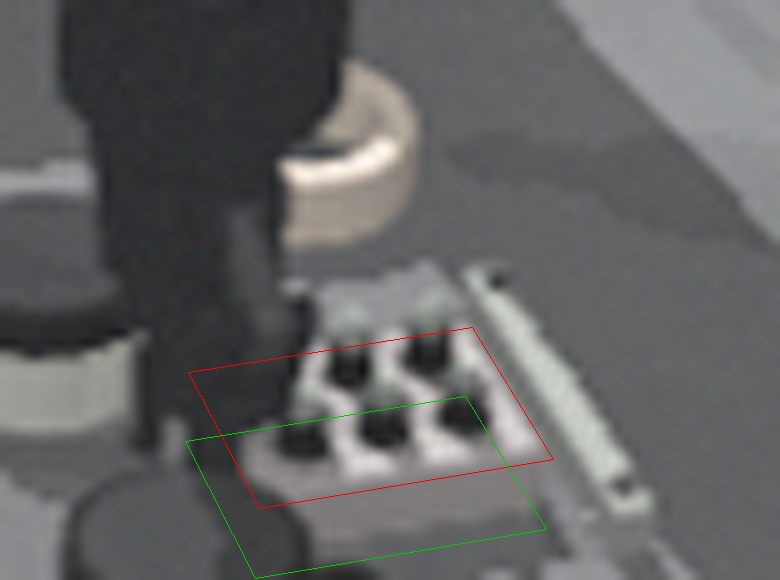

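Emit:
{"fn": "play_rows", "kwargs": {
  "steps": [
    [[0.003,0,0,0,0,0],[0.003,0,0,0,0,0],[0.001,0,0,0,0,0]]
  ]
}}

```text
t: 17.82
tcp_pos: [0.514, 0.0831, 0.0346]
tool_rot: [0.737, 0.676, -0.0, 0.0]
force: [0.4, -2.6, 0.1]
finger_gap: 0.298
```

Emit:
{"fn": "play_rows", "kwargs": {
  "steps": [
    [[0.001,0,0,0,0,0],[0.001,0,0,0,0,0]]
  ]
}}

```text
t: 18.08
tcp_pos: [0.5142, 0.085, 0.0346]
tool_rot: [0.737, 0.676, 0.0, 0.0]
force: [-1.0, -3.2, 0.9]
finger_gap: 0.301
```

```bash
python3 view.py scene 300 110 s12; python3 z.py 340 140 z12 0 .083
```

```text
t 18.07 tcp [0.5142 0.085  0.0346] yaw_y -4.94 zax [ 1.e-04 -1.e-04 -1.e+00] F [-0.95 -3.19  0.9 ] gap 0.301 q6 0.04
station tcp [0.0021 0.0299]
```

View pics/z12.png

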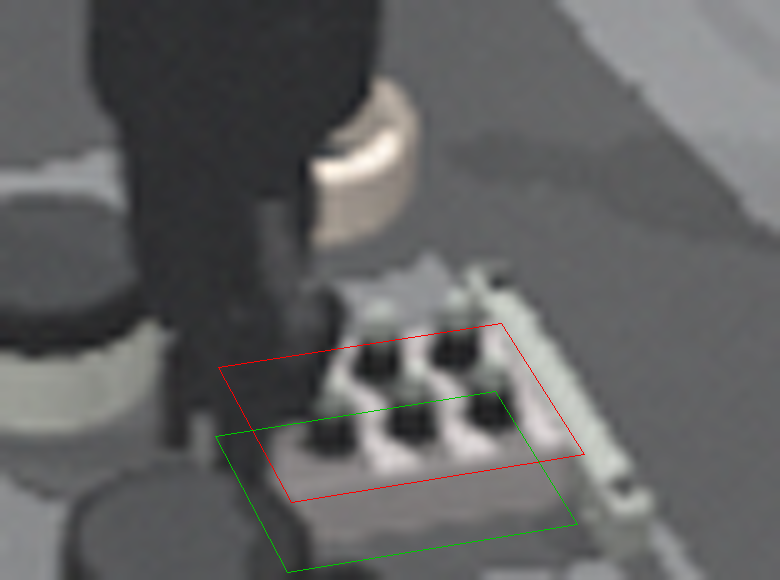

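Emit:
{"fn": "play_rows", "kwargs": {
  "steps": [
    [[0.001,0,0,0,0,0],[0.001,0,0,0,0,0]]
  ]
}}

```text
t: 18.42
tcp_pos: [0.5144, 0.087, 0.0346]
tool_rot: [0.737, 0.676, 0.0, 0.0]
force: [-0.1, -2.3, 1.4]
finger_gap: 0.303
```

Emit:
{"fn": "play_rows", "kwargs": {
  "steps": [
    [[0.001,0,0,0,0,0],[0,0,0,0,0,0]]
  ]
}}

```text
t: 18.68
tcp_pos: [0.5145, 0.0872, 0.0346]
tool_rot: [0.737, 0.676, -0.0, 0.0]
force: [-0.5, -6.1, 1.6]
finger_gap: 0.303
```

Emit:
{"fn": "play_rows", "kwargs": {
  "steps": [
    [[0.001,0,0,0,0,0],[0,0,0,0,0,0]]
  ]
}}

```text
t: 18.92
tcp_pos: [0.5144, 0.0873, 0.0346]
tool_rot: [0.736, 0.677, -0.001, 0.001]
force: [-1.1, -11.7, 2.0]
finger_gap: 0.301
```

Contact with the stop is confirmed by the force rising to 12 N with no further motion. I'll back off and lift.

Emit:
{"fn": "play_rows", "kwargs": {
  "steps": [
    [[-0.008,0,0,0,0,0],[-0.02,0,0,0,0,0],[-0.02,0,0,0,0,0],[0,0,-0.04,0,0,0],[0,0,-0.06,0,0,0],[0,0,-0.06,0,0,0],[-0.06,0,0,0,0,0],[-0.06,0,0,0,0,0],[-0.06,0,0,0,0,0],[-0.06,0,0,0,0,0]]
  ]
}}

```text
t: 20.18
tcp_pos: [0.4895, -0.1992, 0.1946]
tool_rot: [0.737, 0.676, 0.001, -0.0]
force: [0.4, 0.1, 0.2]
finger_gap: 0.299
```

Emit:
{"fn": "play_rows", "kwargs": {
  "steps": [
    [[-0.06,0,0,0,0,0],[-0.06,0,0,0,0,0],[0,0,0,0,0,0]]
  ]
}}

```text
t: 20.55
tcp_pos: [0.4795, -0.3222, 0.1945]
tool_rot: [0.739, 0.674, 0.0, 0.002]
force: [0.1, 0.8, -0.4]
finger_gap: 0.301
```

```bash
python3 z.py 340 140 z13 0 .083; python3 view.py top 200 130 t13; python3 view.py scene 300 110 s13
```

```text
t 20.6 tcp [ 0.4791 -0.3191  0.1942] yaw_y -5.15 zax [ 7.e-04  8.e-04 -1.e+00] F [ 0.06 -0.04 -0.12] gap 0.296 q6 -0.69
station tcp [ 0.0017 -0.3757]
t 20.65 tcp [ 0.4789 -0.3172  0.194 ] yaw_y -5.03 zax [-6.0e-04  2.1e-03 -1.0e+00] F [0.59 0.6  0.05] gap 0.301 q6 -0.69
station tcp [ 0.0013 -0.3738]
```

View pics/z13.png

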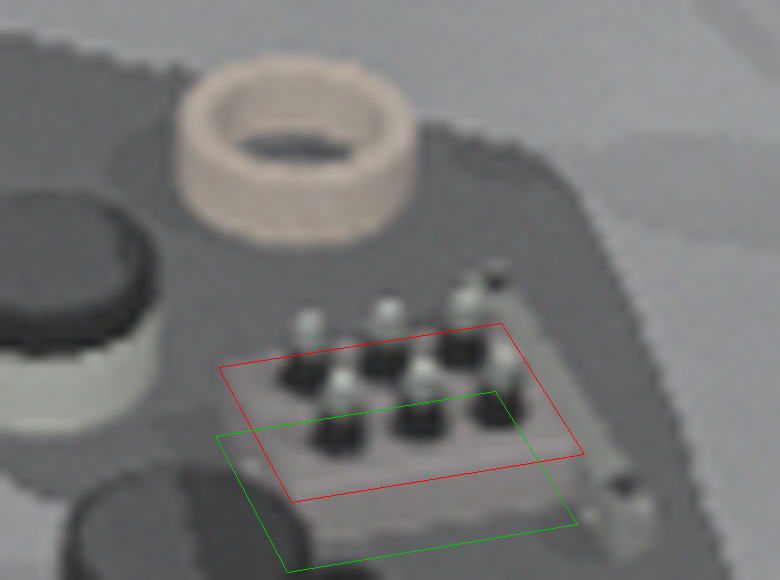

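View pics/t13.png

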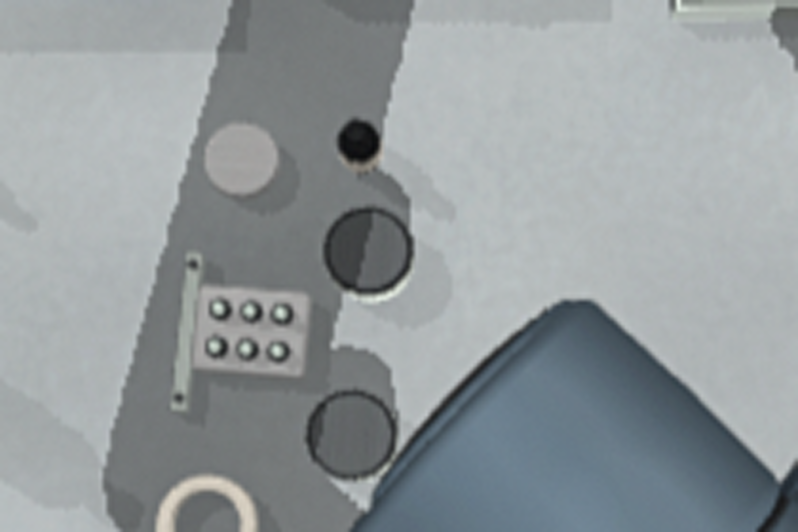

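View pics/s13.png

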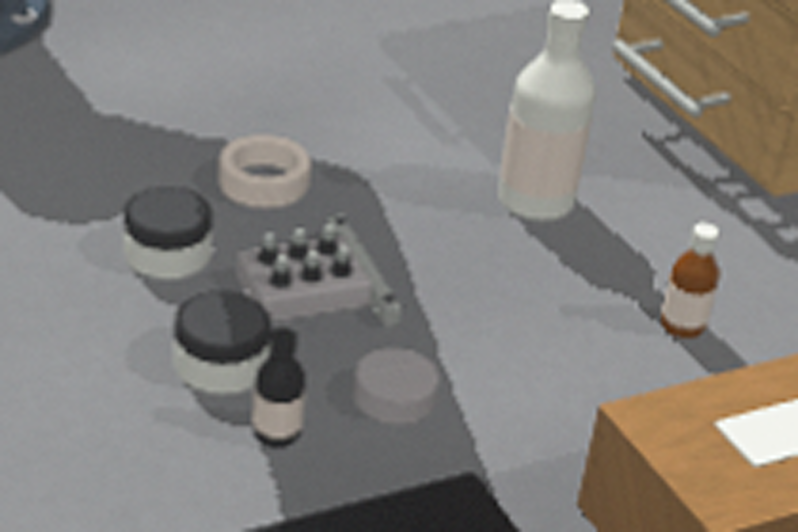

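The top view shows the rack (crop about 193–308, 287–375) flush and parallel to the bar (about 186, 335). The other items look untouched and the hand is well clear, so I'm handing in.

```bash
python3 -c "
from h import *
st();print(manip.sign_off())"
```

```text
t 20.7 tcp [ 0.4789 -0.3162  0.194 ] yaw_y -4.94 zax [-0.001   0.0023 -1.    ] F [-0.13 -0.06  0.21] gap 0.301 q6 -0.69
the job is handed in; nothing more can be done
None
```

The rack is through the gap and flush against the stop bar, and I handed the job in at 20.7 s of the 67 s allowed. No verdict came back.

- **How it was done:** I pushed the rack from its +x side with two part-open fingers to line it up and square it with the gap. Then I pushed its trailing end straight through between the jars until it met the bar. I backed the hand off, lifted it, and moved it about 0.4 m away.
- **Contact with the stop:** On the last two 1 mm pushes the tool moved only about 0.3 mm in all and the push force rose to about 12 N.
- **Final pictures:** The top view shows the rack's leading end against the bar and parallel to it, about centred on the gap line, with the cartridges upright. The jars and the nearby bottles, tape and tin looked unmoved by eye. I did not re-measure any of them, and the cup and pen were not in the final close-up views.
- **Disagreements:** The two cameras differed by 3–7 mm on where the jars are, so I averaged them and aligned the rack to the jars within single pictures. A sideways force of about 3 N in the gap suggests the rack brushed a jar lightly.

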